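# Close up a second-hand pump: four hand nuts, half a turn each, crosswise

## Robot

A 6-joint arm with a two-finger parallel gripper is mounted at the origin on the work surface. World frame = base frame: x ahead of the robot, y to its left, z up, the work surface at z = 0. Lengths are in mm, angles in rad, forces in N, time in s.
With the tool pointing down it reaches from about 300 to 750 mm from the base axis. Payload 8.5 kg.
Tool frame: the origin (TCP) lies on the centre line of the jaws, within the pads' length; the fingertips stand r.tips_ahead ahead of it and the grasp point (between the pads) lies 11 mm behind it (r.tips_ahead is the distance from the TCP to the fingertips, in mm); x points along the fingers, y is the direction in which the jaws open and shut, and the axes are right-handed (so a half turn about x gives the same grasp; the last joint's range is limited). The gripper opens to 85 mm and grips with 20 to 120 N. Pads are 22 mm wide; open, the fingers measure 114 mm over their backs; the gripper's body (76 mm by 85 mm) begins 54 mm behind the grasp point. The pads swing forward as they close: fully open they stand 13 mm farther back than shut.
Start: joints at [-1.539, 0.381, 1.297, -0, 1.464, -0.215], TCP at [134.361, -533.317, 239.322] pointing down, gripper open.
Joint ranges: [-3.11, 3.11], [-0.89, 2.33], [0.22, 2.48], [-1.42, 4.56], [0.17, 2.85], [-2.88, 2.88]. Speed limits (rad/s): [2.39, 2.39, 3.14, 3.14, 3.14, 3.14].

## Interface

Orientations are given as a 3x3 rotation matrix whose columns are the frame's x, y, z axes.
In Python, from cell import r gives the robot as it stands.
- The arm moves only by the tool step_arm, never from a script. Its argument "targets" is a list of rows, each a list of 3 entries, a list of its own where there are three numbers: the shift along the world's x, y, z in cm, then the turn, a rotation vector about the world's x, y, z in degrees, then the opening, from 0 (shut) to 1 (fully open). In form: [[[x, y, z], [ax, ay, az], jaw], ...]. A call has 1 to 20 rows; each row is the pose to reach, as a shift and turn from the pose commanded when the call began; what a row does not reach only later rows make up. A row lasts 1/8 s, in which the tool goes at most 62.5 mm and 10.7 degrees, less where a joint would pass 70% of its speed; a pose out of reach is approached as far as the arm can. A call with a gripper value outside its range is refused whole. The fingers move at their own pace and stop on an object; "force" is the grip in N (left out, the last holds). Time passes only in rows, so rows that repeat a pose let the fingers close. It gives the time, the measured TCP pose, the force and the opening at its end, in the units of the state.
- r.state(): the state, without advancing time (a new reading comes with each control period).
- r.camera(name): name is "side" or "top"; returns the picture (400x640x3 uint8, red, green, blue); there is no depth.
- r.calibration(name): a dict with "fx", "fy", "cx", "cy" (pixels), "origin" and "orientation" of the camera in the world. Camera axes: x right, y up, looking along -z (the intrinsics and any distortion apply to the point x, -y, -z); pixel columns grow to the right and rows downward; lengths in mm; the calibration is good to about 2 mm. A picture is of the moment at which its call begins. calibration takes no time and is no camera call.
- r.sign_off(): hands the job in, once; it reports no verdict.
The state is a dict: "time": time; "joint_positions": joint angles; "qvel": joint speeds; "joint_efforts": joint torques, N m; "tcp_pos": TCP position; "ee_rot": TCP orientation; "ft_force": force on the tool from outside, world axes, zero at the start; "moment": the same for the moment, N m; "gripper_width": opening from 0.0 (shut) to 1.0 (fully open).
Only numpy, scipy, OpenCV 4.12 (cv2) and the standard library are available. Lean on these libraries where they do the work, as an engineer would, in place of code of your own. Each camera call takes 0.05 s, during which the arm holds its last target.

## Task

This second-hand pump is being put back together: its strainer cover sits on a new gasket with the four hand nuts run down loosely. Tighten each nut clockwise by about half a turn, a little less on some, crosswise (after the first nut do the one diagonally opposite, then the other two), stopping each as soon as it pulls up firm, so that the cover comes home evenly on its bosses and every nut is left nipped up. Feel for the bite and do not overtighten, as that cracks the casting, and do not knock the other things on the bench.

Things in the scene. Friction and masses are not known exactly. Their poses are not given: they have to be found in the camera images.
- pump: grey iron water pump, fixed on the bench. Origin on the bench under its strainer pot's centre, z up. The pot's square flange is 168 mm wide; volute and motor lie on its -y side (375 mm out, up to 181 mm high), the inlet stub on its +y side (144 mm out). Four steel studs in a 124 mm square rise from bosses whose tops, the cover's seat, are 151 mm above the bench.
- cover: loose square steel cover on the studs, 164 mm wide, 12 mm thick, 2.2 kg, low round middle 21 mm high. Origin under its centre. It rests on the gasket, underside 152.3 mm above the bench; home is 151 mm, metal to metal. Under it, the nuts squeeze the gasket with a few N; once home the clamping force climbs about 50 N per radian of nut. Firm: 15 to 20 N. Over 40 N the casting cracks.
- nut_a: hand nut A at x -62, y +62 mm of the pump's frame, opposite C. Rubber-faced washer foot (32 mm across, 4 mm) and stem (20 mm across) under an upright black wing: 60 mm long, 13 mm thick (15 mm at its rounded ends, beyond 15 mm from the axis), 10 to 38 mm above the underside. Origin on the axis at the underside, z up, x along the wing (random start). Keep fingertips 12 mm or more above the origin.
- nut_b: hand nut B, same as A, at x +62, y +62 mm of the pump's frame, opposite D. All four: clockwise from above (yaw falling) tightens and lowers the nut 6 mm a turn (0.95 mm per rad); self-locking. They start loose and turn lightly (about 0.04 N m); each pulls up firm somewhere between 115 and 180 degrees on, differing from nut to nut and not visible beforehand.
- nut_c: hand nut C, same as A, at x +62, y -62 mm of the pump's frame, opposite A. Feel while turning: 0.04 N m plus 0.010 to 0.016 N m per N of clamping force (friction varies): firm (15 to 20 N) is 0.2 to 0.35 N m, or 8 to 13 N pushed at a wing's end; 40 N is 0.45 N m or more. Read at rest after a short turn it has eased: firm is then 0.12 to 0.2 N m, and below 0.06 N m the nut is still loose.
- nut_d: hand nut D, same as A, at x -62, y -62 mm of the pump's frame, opposite B. The nut done first eases by some 5 to 10 N when its opposite pulls the cover level: it is still nipped if it was made properly firm; a second nip does no harm.
- basket: bystander, strainer basket: white perforated plastic cup, 92 mm across, 90 mm tall; origin under its centre
- spanner: bystander, steel open-ended spanner, 190 mm long, lying flat; origin under its middle
- union_nut: bystander, plain brass ring, 52 mm across, 22 mm tall; origin under its centre
- screwdriver: bystander, black-handled screwdriver, 200 mm long, lying; origin under its middle
- mug: bystander, white mug, 84 mm across, 95 mm tall; origin under its centre
- bowl: bystander, blue-glazed bowl, 150 mm across, 60 mm tall; origin under its centre
- vase: bystander, terracotta vase, 175 mm tall; origin under its centre
There are look-alikes about, which are no part of the job. Several things have the shape of the cover; the one meant has the colours described above.

How it is judged (in metres and radians):
On the way, in this order (a step that is already met when the one before it is completed fails the run):
1. two diagonally opposite nuts have been wound down (more than 1.4 mm each) ((distance of each of nut_a, nut_c from where it was at the start of the episode above 0.0014 m or distance of each of nut_b, nut_d from where it was at the start of the episode above 0.0014 m)), for 0.1 s.
2. all four nuts have been wound down (more than 1.4 mm each) (distance of each of nut_a, nut_b, nut_c, nut_d from where it was at the start of the episode above 0.0014 m), for 0.1 s.
At the end, for the whole second after the job is handed in: Every nut bears on the cover with 2.5 to 40 N, and the cover is home and level: its underside less than 0.6 mm off the bosses (below 151.6 mm above the bench) and within 0.005 rad of level (contact force between nut_a and cover between 2.5 and 40 N and contact force between nut_b and cover between 2.5 and 40 N and contact force between nut_c and cover between 2.5 and 40 N and contact force between nut_d and cover between 2.5 and 40 N and z of cover in the frame of pump below 0.1516 m and angle between cover's own z axis and vertical below 0.005 rad); the robot touches nothing.
It fails at once if a nut was overtightened (over 40 N between nut and cover) (contact force between any of nut_a, nut_b, nut_c, nut_d and cover above 40 N).
It fails at once if two neighbouring nuts were wound down (over 1.4 mm each) before either of the other two (both under 0.8 mm): not crosswise ((distance of each of nut_a, nut_b from where it was at the start of the episode above 0.0014 m and distance of each of nut_c, nut_d from where it was at the start of the episode below 0.0008 m) or (distance of each of nut_b, nut_c from where it was at the start of the episode above 0.0014 m and distance of each of nut_d, nut_a from where it was at the start of the episode below 0.0008 m) or (distance of each of nut_c, nut_d from where it was at the start of the episode above 0.0014 m and distance of each of nut_a, nut_b from where it was at the start of the episode below 0.0008 m) or (distance of each of nut_d, nut_a from where it was at the start of the episode above 0.0014 m and distance of each of nut_b, nut_c from where it was at the start of the episode below 0.0008 m)).
It fails at once if a bystander was shifted by more than 30 mm (distance of any of basket, spanner, union_nut, screwdriver, mug, bowl, vase from where it was at the start of the episode above 0.03 m).
It also fails if it takes over 72 s, if anything falls off the work surface, if the arm or the gripper's body presses on something with over 40 N, if the wrist force passes 120 N, or if a joint passes its speed limit or range.

## Working session

There is one attempt and no reset: what is moved stays moved. The work goes in short steps, Python scripts to look and compute and a tool call to move; the robot and the scene stay as the last step left them, time stands still between calls to the robot, and variables do not carry over. Pictures are saved under pics/ and viewed, and the job is handed in when it is done.

Besides the shell and the picture viewer there is one more tool, called after "Emit:" in YAML: its name, and indented under it one key for each argument. step_arm: Moves the arm, as the interface text tells. Its arguments: {"type":"object","properties":{"targets":{"type":"array","items":{"type":"array"}},"force":{"type":"number"}},"required":["targets"]}

```bash
ls; mkdir -p pics; python3 - <<'E'
from cell import r
import cv2,numpy as np
for n in ("top","side"):
    im=r.camera(n); cv2.imwrite(f"pics/{n}0.png",im[:,:,::-1])
    c=r.calibration(n); print(n,{k:np.round(v,3).tolist() for k,v in c.items()})
s=r.state(); print({k:np.round(v,3).tolist() for k,v in s.items()}); print(r.tips_ahead)
E
```

```text
pics
top {'fx': 475.053, 'fy': 475.053, 'cx': 313.308, 'cy': 199.073, 'origin': [421.707, 163.869, 1344.232], 'orientation': [[-0.027, 0.999, -0.034], [-1.0, -0.028, -0.004], [-0.005, 0.034, 0.999]]}
side {'fx': 501.87, 'fy': 501.87, 'cx': 326.224, 'cy': 199.383, 'origin': [202.751, 1108.171, 989.121], 'orientation': [[-0.958, 0.199, -0.205], [-0.286, -0.625, 0.727], [0.017, 0.755, 0.656]]}
{'time': 0.1, 'joint_positions': [-1.539, 0.381, 1.298, -0.0, 1.464, -0.215], 'qvel': [0.002, 0.001, -0.001, 0.0, 0.001, -0.0], 'joint_efforts': [0.003, -44.922, -23.165, -0.0, 0.004, -0.0], 'tcp_pos': [134.377, -533.086, 238.804], 'ee_rot': [[-0.0, 0.244, -0.97], [0.001, -0.97, -0.244], [-1.0, -0.001, -0.0]], 'ft_force': [-0.621, -0.035, -0.924], 'moment': [0.009, 0.013, 0.006], 'gripper_width': 0.999}
8.0
```

View pics/top0.png

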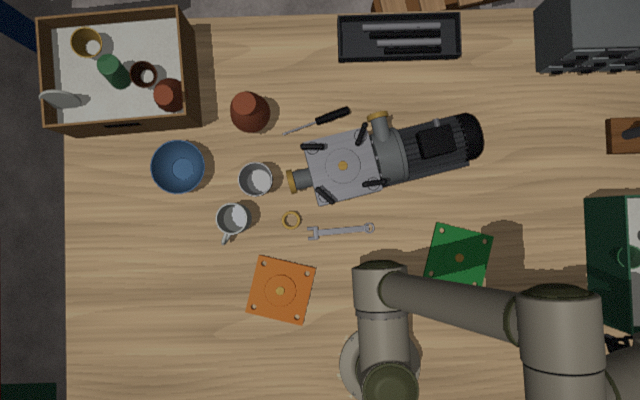

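View pics/side0.png

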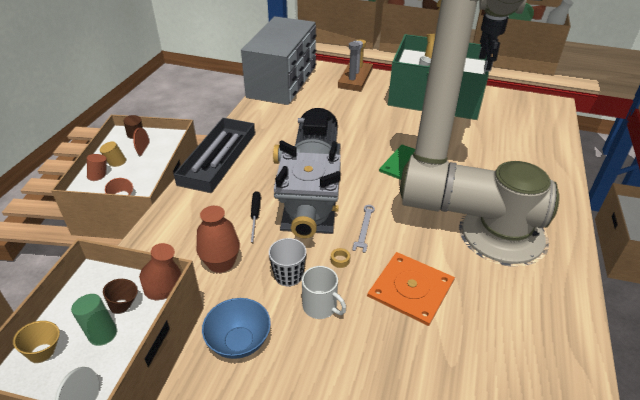

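```bash
python3 - <<'E'
import cv2
im=cv2.imread("pics/top0.png")[110:225,275:425]
cv2.imwrite("pics/top0c.png",cv2.resize(im,None,fx=5,fy=5,interpolation=cv2.INTER_CUBIC))
im=cv2.imread("pics/side0.png")[130:240,250:370]
cv2.imwrite("pics/side0c.png",cv2.resize(im,None,fx=5,fy=5,interpolation=cv2.INTER_CUBIC))
E
```

```text
(no output)
```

View pics/top0c.png

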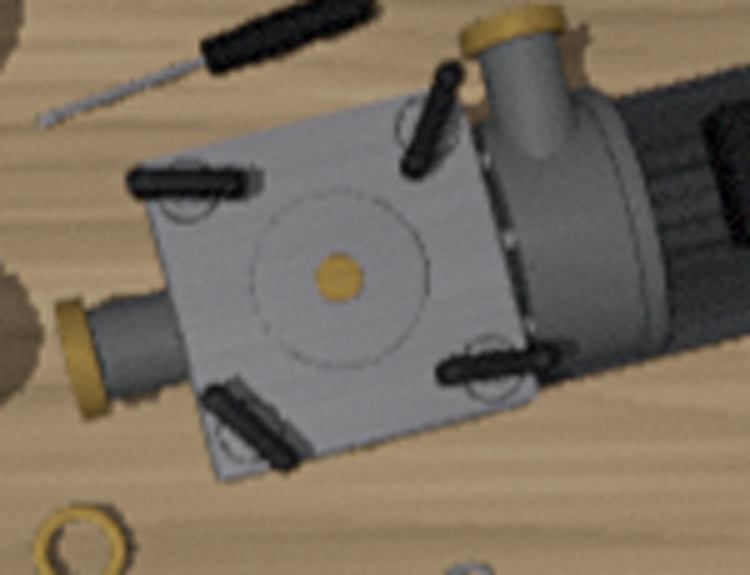

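View pics/side0c.png

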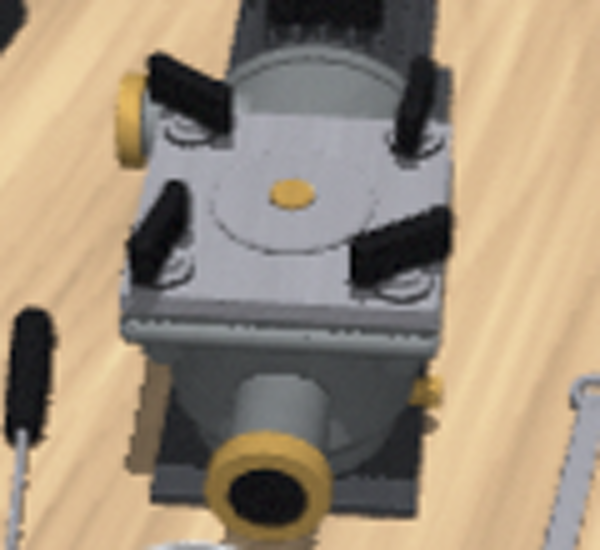

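Candidates for the cover: grey steel plate on the pump, top (343,166); the orange plate (280,290) and green plate (459,255) lie on the bench. The close crop confirms that the grey plate with four black wings is the one meant. The inlet stub (+y) is on the image's left, so A is lower left, B upper left, C upper right and D lower right.

```bash
cat > h.py <<'E'
import numpy as np, cv2
from cell import r
def ray(n,uv,z):
    c=r.calibration(n); o=np.array(c['origin']);R=np.array(c['orientation'])
    u,v=uv; d=R@np.array([(u-c['cx'])/c['fx'],-(v-c['cy'])/c['fy'],-1.])
    return o+d*(z-o[2])/d[2]
def proj(n,p):
    c=r.calibration(n); q=np.array(c['orientation']).T@(np.asarray(p,float)-np.array(c['origin']))
    return np.array([c['cx']+c['fx']*q[0]/-q[2], c['cy']-c['fy']*q[1]/-q[2]])
E
python3 - <<'E'
from h import *
im=cv2.imread("pics/top0.png"); hsv=cv2.cvtColor(im,cv2.COLOR_BGR2HSV)
# steel cover: bright, low saturation
m=((hsv[...,1]<35)&(hsv[...,2]>95)).astype(np.uint8)
k=np.zeros_like(m);k[115:215,295:395]=1
m=cv2.morphologyEx(m*k,cv2.MORPH_CLOSE,np.ones((3,3)))
cs,_=cv2.findContours(m,cv2.RETR_EXTERNAL,cv2.CHAIN_APPROX_NONE)
c=max(cs,key=cv2.contourArea);print(cv2.contourArea(c),cv2.minAreaRect(c))
vis=im.copy();cv2.drawContours(vis,[c],-1,(0,0,255),1)
# brass disc
for n in ("top","side"):
    i2=cv2.imread(f"pics/{n}0.png");h2=cv2.cvtColor(i2,cv2.COLOR_BGR2HSV)
    b=((h2[...,0]>12)&(h2[...,0]<30)&(h2[...,1]>110)&(h2[...,2]>90)).astype(np.uint8)
    nn,l,st,ce=cv2.connectedComponentsWithStats(b)
    t=(343,166) if n=="top" else (308,169)
    j=min(range(1,nn),key=lambda j:np.hypot(*(ce[j]-t))); print(n,ce[j],st[j],ray(n,ce[j],174))
# wings
    d=(h2[...,2]<60).astype(np.uint8)
    nn,l,st,ce=cv2.connectedComponentsWithStats(d)
    for j in range(1,nn):
        if 25<st[j,4]<900 and np.hypot(*(ce[j]-t))<75:
            ys,xs=np.where(l==j); R=cv2.minAreaRect(np.c_[xs,ys].astype(np.float32)); print(n,ce[j].round(1),st[j,4],np.round(cv2.boxPoints(R),1).tolist())
box=cv2.boxPoints(cv2.minAreaRect(c))
P=np.array([ray("top",q,164.3)[:2] for q in box]);print(P.round(1),P.mean(0))
for a in range(4):
    e=P[(a+1)%4]-P[a];print(np.linalg.norm(e).round(1),np.degrees(np.arctan2(e[1],e[0])).round(2))
cv2.imwrite("pics/v1.png",cv2.resize(vis[110:225,275:425],None,fx=5,fy=5,interpolation=cv2.INTER_NEAREST))
E
```

```text
3656.0 ((345.0588684082031, 165.2353057861328), (65.96968841552734, 102.83509826660156), 75.96376037597656)
top [342.3442623 165.1147541] [338 161   9   9  61] [543.60669214  95.1179558  174.        ]
top [332.6 115.4] 281 [[314.3999938964844, 117.5999984741211], [347.70001220703125, 105.5], [350.5, 113.30000305175781], [317.20001220703125, 125.4000015258789]]
top [361.1 134.4] 134 [[354.20001220703125, 143.89999389648438], [363.1000061035156, 121.19999694824219], [369.29998779296875, 123.69999694824219], [360.5, 146.39999389648438]]
top [312.4 146.4] 146 [[300.0, 143.0], [324.0, 143.0], [324.0, 149.0], [300.0, 149.0]]
top [374.  149.8] 31 [[370.79998779296875, 144.39999389648438], [373.20001220703125, 143.60000610351562], [376.8999938964844, 154.6999969482422], [374.5, 155.5]]
top [378.2 165.7] 33 [[375.79998779296875, 160.0], [378.20001220703125, 159.5], [381.0, 171.8000030517578], [378.5, 172.3000030517578]]
top [324.9 195. ] 137 [[314.5, 189.5], [320.0, 184.0], [336.0, 200.0], [330.5, 205.5]]
side [307.76470588 168.35294118] [304 166   8   6  34] [540.67470671  98.49189667 174.  
[... 740 characters left out ...]
, [342.5, 181.8000030517578], [321.20001220703125, 189.3000030517578]]
side [255.3 204.6] 189 [[249.89999389648438, 217.8000030517578], [252.8000030517578, 191.39999389648438], [260.6000061035156, 192.3000030517578], [257.70001220703125, 218.60000610351562]]
side [285.9 217. ] 103 [[280.79998779296875, 222.0], [284.0, 207.0], [293.6000061035156, 209.0], [290.3999938964844, 224.0]]
side [328.4 219.5] 127 [[317.0, 225.0], [332.0, 210.0], [339.5, 217.5], [324.5, 232.5]]
side [303.  229.1] 135 [[296.0, 224.0], [310.0, 224.0], [310.0, 234.0], [296.0, 234.0]]
[[597.  230.7]
 [652.5 -20. ]
 [491.4 -54.5]
 [436.3 195. ]] [544.32842698  87.80250487]
256.8 -77.51
164.7 -167.91
255.6 102.46
164.6 12.51
```

View pics/v1.png

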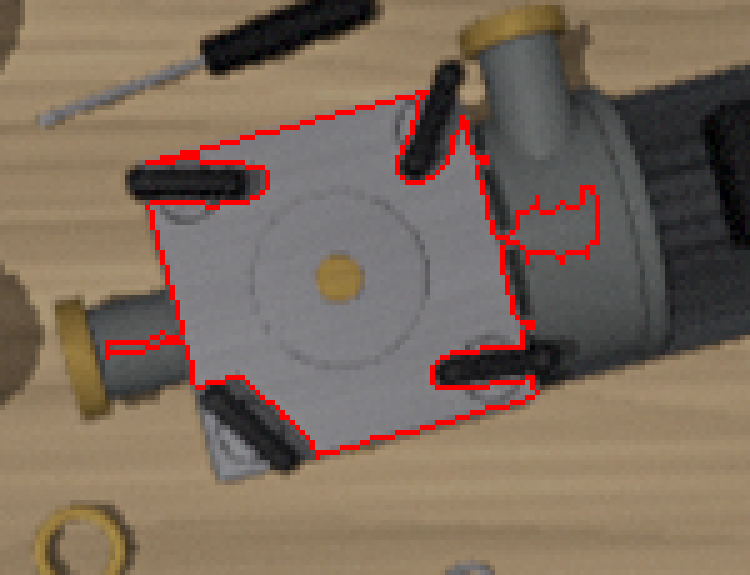

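```bash
python3 - <<'E'
from h import *
# cover top corners read from crop
cor={'B':(145,163),'A':(222,481),'D':(540,402)}
P={k:ray("top",(275+u/5-.4,110+v/5-.4),164.3)[:2] for k,(u,v) in cor.items()}
print({k:v.round(1) for k,v in P.items()})
print("mid BD",(P['B']+P['D'])/2)
for a,b in(('A','B'),('D','A')):
    e=P[b]-P[a];print(a,b,np.linalg.norm(e),np.degrees(np.arctan2(e[1],e[0])))
# wings from top: centroid at z ~ 195
W={'B':[(300,143),(324,149)],'A':None}
cen={'C':(361.1,134.4),'B':(312.4,146.4),'A':(324.9,195.0)}
for cx,cy,yaw in((543.2,95.5,12.5),(542.2,97,12.5)):
    t=np.radians(yaw);R=np.array([[np.cos(t),-np.sin(t)],[np.sin(t),np.cos(t)]])
    for k,(x,y) in dict(A=(-62,62),B=(62,62),C=(62,-62),D=(-62,-62)).items():
        p=R@[x,y]+[cx,cy]
        print(k,p.round(1),"top px z200",proj("top",[*p,200]).round(1),"foot px",proj("top",[*p,168]).round(1), "side z202",proj("side",[*p,202]).round(1),"foot",proj("side",[*p,168]).round(1), ray("top",cen[k],198).round(1)[:2] if k in cen else '')
# wing long axes directions
def ang(a,b,z=202):
    p,q=[ray("top",(275+u/5-.4,110+v/5-.4),z)[:2] for u,v in(a,b)]
    e=q-p;return np.degrees(np.arctan2(e[1],e[0]))%180,np.linalg.norm(e),((p+q)/2).round(1)
for n,a,b in(('B',(128,183),(248,183)),('C',(452,62),(412,180)),('A',(205,390),(292,468)),('D',(437,374),(558,355))): print(n,ang(a,b))
E
```

```text
{'B': array([604.7, 189.5]), 'A': array([444.9, 155.5]), 'D': array([479.8,  -3.6])}
mid BD [542.23987128  92.94903273]
A B 163.31723960166724 12.018711011130044
D A 162.84922007903313 102.37775025842443
A [469.3 142.6] top px z200 [324.2 195.3] foot px [323.9 195.8] side z202 [329.  174.9] foot [328.8 185.3] [469.9 140.8]
B [590.3 169.4] top px z200 [311.7 145.6] foot px [311.8 147.5] side z202 [280.4 172.1] foot [281.  182.5] [588.6 167.7]
C [617.1  48.4] top px z200 [361.4 133.2] foot px [360.1 135.4] side z202 [286.8 144.3] foot [287.2 154.5] [614.5  48.9]
D [496.1  21.6] top px z200 [374.  182.8] foot px [372.5 183.6] side z202 [332.1 146.8] foot [331.8 157. ] 
A [468.3 144.1] top px z200 [323.5 195.7] foot px [323.3 196.2] side z202 [329.2 175.3] foot [329.  185.7] [469.9 140.8]
B [589.3 170.9] top px z200 [311. 146.] foot px [311.2 147.9] side z202 [280.6 172.5] foot [281.2 182.9] [588.6 167.7]
C [616.1  49.9] top px z200 [360.7 133.6] foot px [359.5 135.8] side z202 [287.  144.7] foot [287.4 154.8] [614.5  48.9]
D [495.1  23.1] top px z200 [373.4 183.2] foot px [371.9 184.1] side z202 [332.3 147.2] foot [332.  157.3] 
B (np.float64(88.38627776501089), np.float64(57.962452662138055), array([588.5, 168.2]))
C (np.float64(159.62552730348585), np.float64(60.527918012413025), array([615.3,  49.5]))
A (np.float64(46.49922775064101), np.float64(56.2327610036462), array([468.9, 142.3]))
D (np.float64(97.35009657512333), np.float64(58.96376905818182), array([496.6,  21.6]))
```

Emit:
step_arm:
  targets:
    - [[5, 5, 2], [0, 0, 10], 0.4]
    - [[9, 10, 4], [0, 0, 20], 0.4]
    - [[13, 15, 4], [0, 0, 30], 0.4]
    - [[17, 20, 4], [0, 0, 40], 0.4]
    - [[21, 25, 4], [0, 0, 50], 0.4]
    - [[25, 30, 4], [0, 0, 60], 0.4]
    - [[27, 35, 4], [0, 0, 70], 0.4]
    - [[29, 40, 4], [0, 0, 80], 0.4]
    - [[31, 45, 4], [0, 0, 90], 0.4]
    - [[32, 50, 4], [0, 0, 100], 0.4]
    - [[32, 50, 4], [0, 0, 110], 0.4]

```text
time: 1.48
tcp_pos: [454.4, -30.3, 279.1]
ee_rot: [[-0.001, 0.822, 0.57], [0.001, 0.57, -0.822], [-1.0, -0.0, -0.001]]
ft_force: [-0.3, -0.8, -0.3]
gripper_width: 0.4
```

Emit:
step_arm:
  targets:
    - [[0.2, 4, 0], [0, 0, 10.3], 0.4]
    - [[0.5, 9, 0], [0, 0, 20.6], 0.4]
    - [[0.9, 13, 0], [0, 0, 30.9], 0.4]
    - [[1.2, 16, 0], [0, 0, 41.2], 0.4]
    - [[1.4, 17.6, 0], [0, 0, 51.5], 0.4]
    - [[1.4, 17.6, 0], [0, 0, 61.8], 0.4]
    - [[1.4, 17.6, -1], [0, 0, 72.1], 0.4]
    - [[1.4, 17.6, -2], [0, 0, 82.4], 0.4]
    - [[1.4, 17.6, -3], [0, 0, 92.7], 0.4]
    - [[1.4, 17.6, -4], [0, 0, 102.4], 0.4]
    - [[1.4, 17.6, -5], [0, 0, 102.4], 0.4]
    - [[1.4, 17.6, -5], [0, 0, 102.4], 0.4]
    - [[1.4, 17.6, -5], [0, 0, 102.4], 0.4]

```text
time: 3.1
tcp_pos: [468.5, 142.7, 229.6]
ee_rot: [[0.0, -0.725, 0.689], [0.0, 0.689, 0.725], [-1.0, -0.0, 0.0]]
ft_force: [0.3, 0.3, -0.1]
gripper_width: 0.401
```

```bash
python3 - <<'E'
from h import *
s=r.state(); print({k:np.round(v,3).tolist() for k,v in s.items()})
R=np.array(s['ee_rot']);print(np.degrees(np.arctan2(R[1,1],R[0,1])))
for n,w in(("top",(275,425,110,225)),("side",(250,370,110,220))):
    im=r.camera(n)[:,:,::-1]; a,b,c,d=w
    cv2.imwrite(f"pics/{n}1.png",cv2.resize(im[c:d,a:b],None,fx=5,fy=5,interpolation=cv2.INTER_CUBIC))
E
```

```text
{'time': 3.1, 'joint_positions': [0.053, 0.283, 1.476, -0.0, 1.382, -2.328], 'qvel': [0.0, -0.004, -0.003, 0.0, -0.001, -0.01], 'joint_efforts': [-0.013, -38.224, -22.067, -0.0, -0.004, 0.029], 'tcp_pos': [468.504, 142.685, 229.608], 'ee_rot': [[0.0, -0.725, 0.689], [0.0, 0.689, 0.725], [-1.0, -0.0, 0.0]], 'ft_force': [0.345, 0.33, -0.133], 'moment': [0.04, 0.042, -0.01], 'gripper_width': 0.401}
136.43698807711422
```

View pics/side1.png

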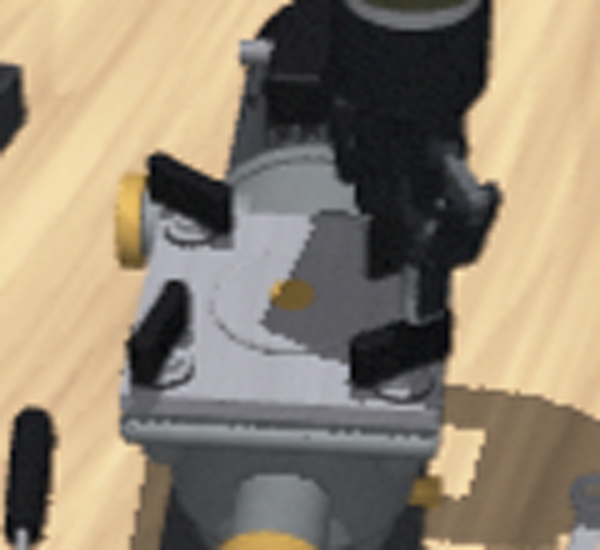

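View pics/top1.png

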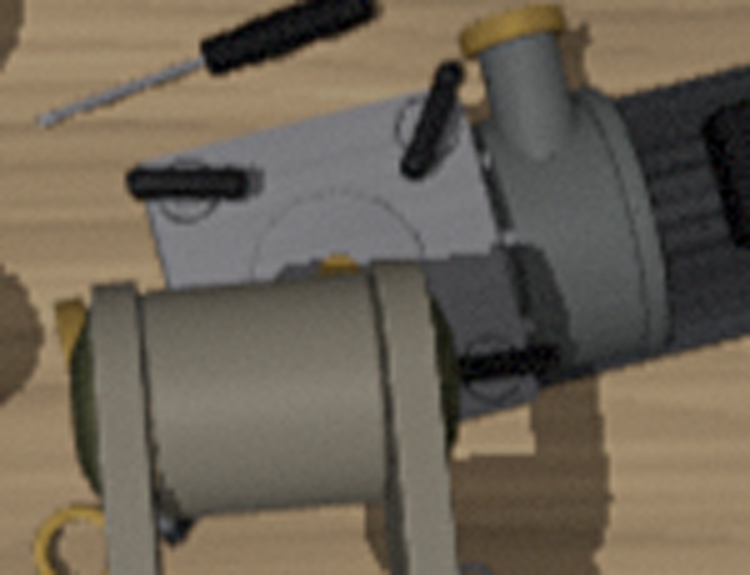

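Emit:
step_arm:
  targets:
    - [[0, 0, -1], [0, 0, 0], 0.4]
    - [[0, 0, -2], [0, 0, 0], 0.4]
    - [[0, 0, -2.5], [0, 0, 0], 0.4]
    - [[0, 0, -3], [0, 0, 0], 0.4]
    - [[0, 0, -3.5], [0, 0, 0], 0.4]
    - [[0, 0, -3.9], [0, 0, 0], 0.4]
    - [[0, 0, -3.9], [0, 0, 0], 0.4]
  force: 30

```text
time: 4.08
tcp_pos: [468.3, 142.7, 190.1]
ee_rot: [[-0.0, -0.726, 0.688], [-0.0, 0.688, 0.726], [-1.0, 0.0, -0.0]]
ft_force: [0.4, 0.3, 0.4]
gripper_width: 0.404
```

Emit:
step_arm:
  targets:
    - [[0, 0, 0], [0, 0, 0], 0.0]
    - [[0, 0, 0], [0, 0, 0], 0.0]
    - [[0, 0, 0], [0, 0, 0], 0.0]
    - [[0, 0, 0], [0, 0, 0], 0.0]
    - [[0, 0, 0], [0, 0, 0], 0.0]

```text
time: 4.7
tcp_pos: [468.7, 142.5, 190.6]
ee_rot: [[0.001, -0.726, 0.688], [-0.0, 0.688, 0.726], [-1.0, -0.001, 0.0]]
ft_force: [1.6, -2.9, 3.8]
gripper_width: 0.145
```

```bash
cat > st.py <<'E'
from h import *
s=r.state(); R=np.array(s['ee_rot'])
print("t",round(s['time'],2),"tcp",np.round(s['tcp_pos'],1),"yaw",np.degrees(np.arctan2(R[1,1],R[0,1])).round(1),"F",np.round(s['ft_force'],1),"M",np.round(s['moment'],3),"w",round(s['gripper_width'],3),"q1,q6",np.degrees(s['joint_positions'])[[0,5]].round(1))
E
python3 st.py
```

```text
t 4.7 tcp [468.7 142.5 190.6] yaw 136.5 F [ 1.6 -2.9  3.8] M [-0.513 -0.272 -0.048] w 0.145 q1,q6 [   3.  -133.5]
```

Emit:
step_arm:
  targets:
    - [[0, 0, -0.01], [0, 0, -8], 0.0]
    - [[0, 0, -0.03], [0, 0, -16], 0.0]
    - [[0, 0, -0.04], [0, 0, -24], 0.0]
    - [[0, 0, -0.05], [0, 0, -32], 0.0]
    - [[0, 0, -0.06], [0, 0, -40], 0.0]
    - [[0, 0, -0.08], [0, 0, -48], 0.0]
    - [[0, 0, -0.09], [0, 0, -56], 0.0]
    - [[0, 0, -0.1], [0, 0, -60], 0.0]
    - [[0, 0, -0.1], [0, 0, -60], 0.0]

```text
time: 5.82
tcp_pos: [468.7, 142.5, 189.6]
ee_rot: [[0.001, 0.232, 0.973], [-0.0, 0.973, -0.232], [-1.0, -0.0, 0.001]]
ft_force: [1.8, -3.5, 4.1]
gripper_width: 0.145
```

```bash
python3 st.py
```

```text
t 5.83 tcp [468.7 142.5 189.6] yaw 76.6 F [ 1.8 -3.5  4.1] M [-0.627 -0.405 -0.033] w 0.145 q1,q6 [  3.  -73.5]
```

Emit:
step_arm:
  targets:
    - [[0, 0, -0.01], [0, 0, -8], 0.0]
    - [[0, 0, -0.03], [0, 0, -16], 0.0]
    - [[0, 0, -0.04], [0, 0, -24], 0.0]
    - [[0, 0, -0.05], [0, 0, -32], 0.0]
    - [[0, 0, -0.06], [0, 0, -40], 0.0]
    - [[0, 0, -0.08], [0, 0, -48], 0.0]
    - [[0, 0, -0.08], [0, 0, -52], 0.0]
    - [[0, 0, -0.08], [0, 0, -52], 0.0]

```text
time: 6.82
tcp_pos: [468.7, 142.4, 188.8]
ee_rot: [[0.001, 0.909, 0.417], [-0.001, 0.417, -0.909], [-1.0, 0.001, 0.001]]
ft_force: [1.0, -3.7, 4.8]
gripper_width: 0.141
```

```bash
python3 st.py
```

```text
t 6.83 tcp [468.7 142.4 188.8] yaw 24.6 F [ 1.  -3.7  4.8] M [-0.843 -0.382 -0.051] w 0.141 q1,q6 [  3.  -21.6]
```

Emit:
step_arm:
  targets:
    - [[0, 0, -0.01], [0, 0, -4], 0.0]
    - [[0, 0, -0.02], [0, 0, -8], 0.0]
    - [[0, 0, -0.02], [0, 0, -10], 0.0]
    - [[0, 0, -0.02], [0, 0, -10], 0.0]

```text
time: 7.32
tcp_pos: [468.6, 142.5, 188.8]
ee_rot: [[0.001, 0.967, 0.254], [-0.001, 0.254, -0.967], [-1.0, 0.001, 0.001]]
ft_force: [0.9, -4.6, 6.4]
gripper_width: 0.144
```

```bash
python3 st.py
```

```text
t 7.33 tcp [468.6 142.5 188.8] yaw 14.7 F [ 0.9 -4.6  6.4] M [-0.807 -0.308  0.109] w 0.144 q1,q6 [  3.  -11.6]
```

Emit:
step_arm:
  targets:
    - [[0, 0, -0.01], [0, 0, -3], 0.0]
    - [[0, 0, -0.01], [0, 0, -5], 0.0]
    - [[0, 0, -0.01], [0, 0, -5], 0.0]

```text
time: 7.7
tcp_pos: [468.7, 142.4, 188.7]
ee_rot: [[0.001, 0.986, 0.168], [-0.001, 0.168, -0.986], [-1.0, 0.001, 0.001]]
ft_force: [0.4, -5.2, 7.2]
gripper_width: 0.149
```

```bash
python3 st.py
```

```text
t 7.7 tcp [468.7 142.4 188.7] yaw 9.7 F [ 0.4 -5.2  7.2] M [-0.837 -0.226  0.134] w 0.149 q1,q6 [ 3.  -6.6]
```

Emit:
step_arm:
  targets:
    - [[0, 0, 0], [0, 0, 0], 0.0]
    - [[0, 0, 0], [0, 0, 0], 0.0]
    - [[0, 0, 0], [0, 0, -2], 0.0]
    - [[0, 0, 0], [0, 0, -4], 0.0]
    - [[0, 0, 0], [0, 0, -4], 0.0]
  force: 60

```text
time: 8.32
tcp_pos: [468.6, 142.4, 188.8]
ee_rot: [[0.001, 0.995, 0.099], [-0.001, 0.099, -0.995], [-1.0, 0.001, 0.001]]
ft_force: [0.8, -5.0, 7.5]
gripper_width: 0.137
```

```bash
python3 st.py
```

```text
t 8.32 tcp [468.6 142.4 188.8] yaw 5.7 F [ 0.8 -5.   7.5] M [-0.895 -0.191  0.212] w 0.137 q1,q6 [ 3.  -2.6]
```

Emit:
step_arm:
  targets:
    - [[0, 0, 0], [0, 0, 0], 0.35]
    - [[0, 0, 0], [0, 0, 0], 0.35]
    - [[0, 0, 1.5], [0, 0, 0], 0.35]
    - [[0, 0, 3.5], [0, 0, 5], 0.35]
    - [[1, -0.5, 4.6], [0, 0, 15], 0.35]
    - [[5, -3, 4.6], [0, 0, 25], 0.35]
    - [[9, -6, 4.6], [0, 0, 35], 0.35]
    - [[13, -8, 4.6], [0, 0, 45], 0.35]
    - [[14.8, -9.5, 4.6], [0, 0, 55], 0.35]
    - [[14.8, -9.5, 4.6], [0, 0, 64], 0.35]
    - [[14.8, -9.5, 4], [0, 0, 64], 0.35]
    - [[14.8, -9.5, 4], [0, 0, 64], 0.35]
  force: 40

```text
time: 9.82
tcp_pos: [615.8, 48.1, 227.4]
ee_rot: [[-0.002, 0.352, 0.936], [0.0, 0.936, -0.352], [-1.0, -0.0, -0.002]]
ft_force: [0.3, -0.2, 0.5]
gripper_width: 0.349
```

```bash
python3 st.py;  python3 - <<'E'
from h import *
for n,w in(("top",(275,425,110,225)),("side",(250,370,110,220))):
    im=r.camera(n)[:,:,::-1]; a,b,c,d=w
    cv2.imwrite(f"pics/{n}2.png",cv2.resize(im[c:d,a:b],None,fx=5,fy=5,interpolation=cv2.INTER_CUBIC))
E
```

```text
t 9.82 tcp [615.8  48.1 227.4] yaw 69.4 F [ 0.3 -0.2  0.5] M [-0.034  0.033 -0.001] w 0.349 q1,q6 [ -6.5 -75.9]
```

View pics/side2.png

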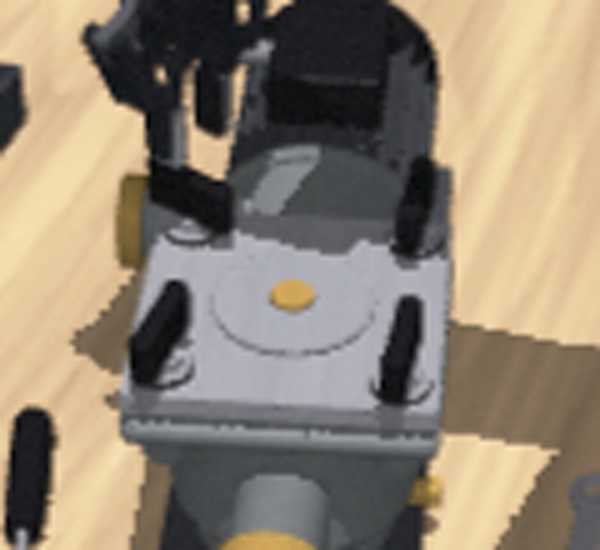

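Nut A's wing has turned and the open fingers stand over C's wing (about (190,195) in the crop). Going down on C.

Emit:
step_arm:
  targets:
    - [[0, 0, -1], [0, 0, 0], 0.35]
    - [[0, 0, -1.8], [0, 0, 0], 0.35]
    - [[0, 0, -2.4], [0, 0, 0], 0.35]
    - [[0, 0, -3], [0, 0, 0], 0.35]
    - [[0, 0, -3.6], [0, 0, 0], 0.35]
    - [[0, 0, -3.6], [0, 0, 0], 0.35]
  force: 40

```text
time: 10.68
tcp_pos: [616.2, 47.7, 191.7]
ee_rot: [[-0.001, 0.35, 0.937], [0.0, 0.937, -0.35], [-1.0, -0.0, -0.001]]
ft_force: [0.2, -0.6, 0.5]
gripper_width: 0.349
```

Emit:
step_arm:
  targets:
    - [[0, 0, 0], [0, 0, 0], 0.0]
    - [[0, 0, 0], [0, 0, 0], 0.0]
    - [[0, 0, 0], [0, 0, 0], 0.0]
    - [[0, 0, 0], [0, 0, 0], 0.0]

```text
time: 11.18
tcp_pos: [616.6, 48.8, 192.7]
ee_rot: [[0.001, 0.349, 0.937], [0.002, 0.937, -0.349], [-1.0, 0.002, 0.001]]
ft_force: [1.2, 5.9, 1.3]
gripper_width: 0.138
```

```bash
python3 st.py
```

```text
t 11.18 tcp [616.6  48.8 192.7] yaw 69.6 F [1.2 5.9 1.3] M [ 0.745 -0.103 -0.019] w 0.138 q1,q6 [ -6.5 -76.1]
```

Emit:
step_arm:
  targets:
    - [[0.02, 0.06, -0.01], [0, 0, -8], 0.0]
    - [[0.03, 0.1, -0.03], [0, 0, -16], 0.0]
    - [[0.03, 0.1, -0.04], [0, 0, -24], 0.0]
    - [[0.03, 0.1, -0.05], [0, 0, -32], 0.0]
    - [[0.03, 0.1, -0.06], [0, 0, -40], 0.0]
    - [[0.03, 0.1, -0.08], [0, 0, -48], 0.0]
    - [[0.03, 0.1, -0.09], [0, 0, -56], 0.0]
    - [[0.03, 0.1, -0.1], [0, 0, -60], 0.0]
    - [[0.03, 0.1, -0.1], [0, 0, -60], 0.0]

```text
time: 12.3
tcp_pos: [616.9, 49.2, 191.7]
ee_rot: [[0.001, 0.986, 0.167], [0.001, 0.167, -0.986], [-1.0, 0.001, -0.001]]
ft_force: [0.7, 2.5, 1.6]
gripper_width: 0.14
```

```bash
python3 st.py
```

```text
t 12.3 tcp [616.9  49.2 191.7] yaw 9.6 F [0.7 2.5 1.6] M [ 0.611 -0.075 -0.06 ] w 0.14 q1,q6 [ -6.4 -16. ]
```

Emit:
step_arm:
  targets:
    - [[0, 0, -0.01], [0, 0, -8], 0.0]
    - [[0, 0, -0.03], [0, 0, -16], 0.0]
    - [[0, 0, -0.04], [0, 0, -24], 0.0]
    - [[0, 0, -0.05], [0, 0, -32], 0.0]
    - [[0, 0, -0.06], [0, 0, -40], 0.0]
    - [[0, 0, -0.08], [0, 0, -48], 0.0]
    - [[0, 0, -0.08], [0, 0, -52], 0.0]
    - [[0, 0, -0.08], [0, 0, -52], 0.0]

```text
time: 13.3
tcp_pos: [617.2, 49.2, 190.8]
ee_rot: [[0.002, 0.739, -0.673], [0.001, -0.673, -0.739], [-1.0, 0.001, -0.002]]
ft_force: [3.1, 3.9, 0.7]
gripper_width: 0.141
```

```bash
python3 st.py
```

```text
t 13.3 tcp [617.2  49.2 190.8] yaw -42.3 F [3.1 3.9 0.7] M [ 0.797 -0.434 -0.031] w 0.141 q1,q6 [-6.4 35.9]
```

Emit:
step_arm:
  targets:
    - [[0.03, 0.03, -0.01], [0, 0, -5], 0.0]
    - [[0.05, 0.05, -0.02], [0, 0, -10], 0.0]
    - [[0.05, 0.05, -0.02], [0, 0, -10], 0.0]

```text
time: 13.68
tcp_pos: [617.3, 49.2, 190.7]
ee_rot: [[0.001, 0.611, -0.791], [0.0, -0.791, -0.611], [-1.0, 0.0, -0.001]]
ft_force: [0.8, 1.7, 2.1]
gripper_width: 0.142
```

```bash
python3 st.py
```

```text
t 13.68 tcp [617.3  49.2 190.7] yaw -52.3 F [0.8 1.7 2.1] M [ 0.518  0.008 -0.088] w 0.142 q1,q6 [-6.4 45.9]
```

Emit:
step_arm:
  targets:
    - [[0, 0, -0.01], [0, 0, -5], 0.0]
    - [[0, 0, -0.02], [0, 0, -10], 0.0]
    - [[0, 0, -0.02], [0, 0, -10], 0.0]

```text
time: 14.05
tcp_pos: [617.3, 49.1, 190.5]
ee_rot: [[0.001, 0.465, -0.885], [-0.0, -0.885, -0.465], [-1.0, 0.0, -0.001]]
ft_force: [0.3, 2.5, 5.5]
gripper_width: 0.139
```

```bash
python3 st.py
```

```text
t 14.05 tcp [617.3  49.1 190.5] yaw -62.3 F [0.3 2.5 5.5] M [ 0.44  -0.028 -0.085] w 0.139 q1,q6 [-6.4 55.9]
```

Emit:
step_arm:
  targets:
    - [[0, 0, -0.01], [0, 0, -4], 0.0]
    - [[0, 0, -0.02], [0, 0, -8], 0.0]
    - [[0, 0, -0.02], [0, 0, -8], 0.0]

```text
time: 14.42
tcp_pos: [617.4, 49.1, 190.5]
ee_rot: [[0.001, 0.338, -0.941], [-0.0, -0.941, -0.338], [-1.0, 0.001, -0.001]]
ft_force: [0.5, 1.4, 5.4]
gripper_width: 0.143
```

```bash
python3 st.py
```

```text
t 14.43 tcp [617.4  49.1 190.5] yaw -70.3 F [0.5 1.4 5.4] M [ 0.492 -0.009 -0.065] w 0.143 q1,q6 [-6.4 63.9]
```

Emit:
step_arm:
  targets:
    - [[0, 0, -0.01], [0, 0, -4], 0.0]
    - [[0, 0, -0.01], [0, 0, -6], 0.0]
    - [[0, 0, -0.01], [0, 0, -6], 0.0]

```text
time: 14.8
tcp_pos: [617.4, 49.1, 190.4]
ee_rot: [[0.001, 0.238, -0.971], [-0.0, -0.971, -0.238], [-1.0, 0.001, -0.001]]
ft_force: [-0.4, 2.3, 5.5]
gripper_width: 0.139
```

```bash
python3 st.py
```

```text
t 14.8 tcp [617.4  49.1 190.4] yaw -76.2 F [-0.4  2.3  5.5] M [0.451 0.03  0.134] w 0.139 q1,q6 [-6.4 69.8]
```

Emit:
step_arm:
  targets:
    - [[0, 0, 0], [0, 0, -2], 0.0]
    - [[0, 0, 0], [0, 0, -4], 0.0]
    - [[0, 0, 0], [0, 0, -4], 0.0]
  force: 60

```text
time: 15.18
tcp_pos: [617.4, 49.0, 190.5]
ee_rot: [[0.001, 0.17, -0.985], [-0.0, -0.985, -0.17], [-1.0, 0.001, -0.001]]
ft_force: [0.1, 1.3, 6.5]
gripper_width: 0.133
```

```bash
python3 st.py
```

```text
t 15.18 tcp [617.4  49.  190.5] yaw -80.2 F [0.1 1.3 6.5] M [ 0.445 -0.043  0.151] w 0.133 q1,q6 [-6.4 73.8]
```

Emit:
step_arm:
  targets:
    - [[0, 0, 0], [0, 0, -2], 0.0]
    - [[0, 0, 0], [0, 0, -3], 0.0]
    - [[0, 0, 0], [0, 0, -3], 0.0]

```text
time: 15.55
tcp_pos: [617.4, 49.1, 190.5]
ee_rot: [[0.001, 0.118, -0.993], [-0.0, -0.993, -0.118], [-1.0, 0.001, -0.001]]
ft_force: [-0.7, 2.5, 6.5]
gripper_width: 0.135
```

```bash
python3 st.py; python3 - <<'E'
from h import *
im=r.camera("top")[:,:,::-1]
cv2.imwrite("pics/top3.png",cv2.resize(im[110:225,275:425],None,fx=5,fy=5,interpolation=cv2.INTER_CUBIC))
E
```

```text
t 15.55 tcp [617.4  49.1 190.5] yaw -83.2 F [-0.7  2.5  6.5] M [ 0.358 -0.069  0.275] w 0.135 q1,q6 [-6.4 76.8]
```

View pics/top3.png

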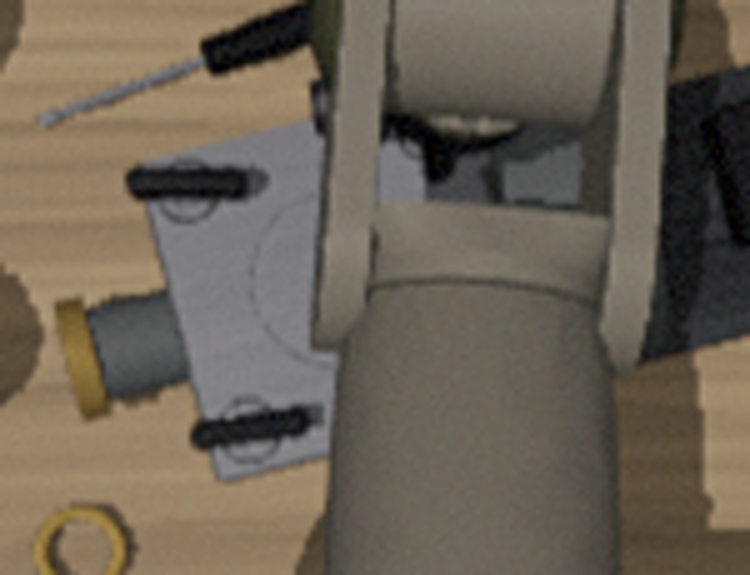

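Emit:
step_arm:
  targets:
    - [[0, 0, 0], [0, 0, 0], 0.35]
    - [[0, 0, 0], [0, 0, 0], 0.35]
    - [[0, 0, 1.5], [0, 0, 0], 0.35]
    - [[0, 0, 3.5], [0, 0, 9], 0.35]
    - [[-1, 0, 4.3], [0, 0, 18], 0.35]
    - [[-4, -0.5, 4.3], [0, 0, 28], 0.35]
    - [[-7, -1, 4.3], [0, 0, 38], 0.35]
    - [[-10, -2, 4.3], [0, 0, 48], 0.35]
    - [[-12.1, -2.8, 4.3], [0, 0, 58], 0.35]
    - [[-12.1, -2.8, 4.3], [0, 0, 68], 0.35]
    - [[-12.1, -2.8, 4.3], [0, 0, 78], 0.35]
    - [[-12.1, -2.8, 4], [0, 0, 88], 0.35]
    - [[-12.1, -2.8, 4], [0, 0, 91], 0.35]
    - [[-12.1, -2.8, 4], [0, 0, 91], 0.35]
  force: 40

```text
time: 17.35
tcp_pos: [496.3, 21.1, 230.5]
ee_rot: [[0.001, 0.991, 0.131], [-0.0, 0.131, -0.991], [-1.0, 0.001, 0.0]]
ft_force: [-0.4, 1.3, 0.4]
gripper_width: 0.352
```

```bash
python3 st.py;  python3 - <<'E'
from h import *
for n,w in(("top",(275,425,110,225)),("side",(250,370,110,220))):
    im=r.camera(n)[:,:,::-1]; a,b,c,d=w
    cv2.imwrite(f"pics/{n}4.png",cv2.resize(im[c:d,a:b],None,fx=5,fy=5,interpolation=cv2.INTER_CUBIC))
E
```

```text
t 17.35 tcp [496.3  21.1 230.5] yaw 7.5 F [-0.4  1.3  0.4] M [-0.015 -0.026  0.036] w 0.352 q1,q6 [-11.2 -18.8]
```

View pics/side4.png

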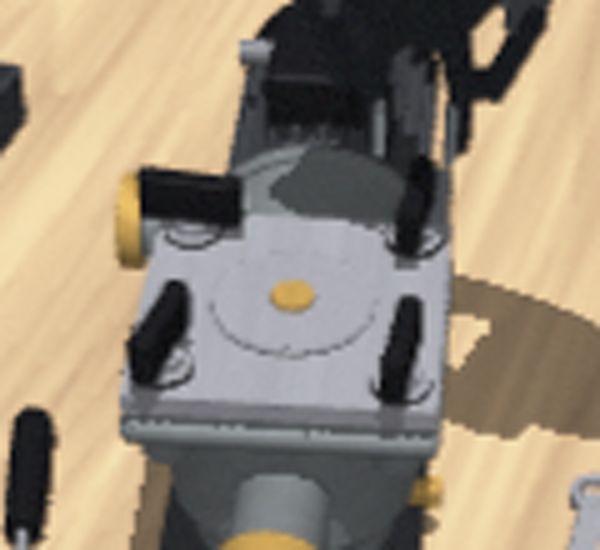

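The fingers straddle D's wing (about (413,205) in the crop), and C's wing has turned. Going down on D.

Emit:
step_arm:
  targets:
    - [[0, 0, -1], [0, 0, 0], 0.35]
    - [[0, 0, -1.8], [0, 0, 0], 0.35]
    - [[0, 0, -2.4], [0, 0, 0], 0.35]
    - [[0, 0, -3], [0, 0, 0], 0.35]
    - [[0, 0, -3.5], [0, 0, 0], 0.35]
    - [[0, 0, -3.85], [0, 0, 0], 0.35]
    - [[0, 0, -3.85], [0, 0, 0], 0.35]

```text
time: 18.32
tcp_pos: [496.1, 21.2, 191.1]
ee_rot: [[-0.0, 0.991, 0.131], [0.0, 0.131, -0.991], [-1.0, -0.0, -0.0]]
ft_force: [-0.5, -0.3, 0.5]
gripper_width: 0.349
```

Emit:
step_arm:
  targets:
    - [[0, 0, 0], [0, 0, 0], 0.0]
    - [[0, 0, 0], [0, 0, 0], 0.0]
    - [[0, 0, 0], [0, 0, 0], 0.0]
    - [[0, 0, 0], [0, 0, 0], 0.0]

```text
time: 18.82
tcp_pos: [496.2, 21.2, 191.5]
ee_rot: [[0.0, 0.991, 0.131], [-0.0, 0.131, -0.991], [-1.0, 0.0, 0.0]]
ft_force: [-1.5, 0.1, 4.2]
gripper_width: 0.136
```

```bash
python3 st.py
```

```text
t 18.82 tcp [496.2  21.2 191.5] yaw 7.5 F [-1.5  0.1  4.2] M [-0.034  0.194  0.02 ] w 0.136 q1,q6 [-11.2 -18.8]
```

Well centred. Turn.

Emit:
step_arm:
  targets:
    - [[0, 0, -0.01], [0, 0, -8], 0.0]
    - [[0, 0, -0.03], [0, 0, -16], 0.0]
    - [[0, 0, -0.04], [0, 0, -24], 0.0]
    - [[0, 0, -0.05], [0, 0, -32], 0.0]
    - [[0, 0, -0.06], [0, 0, -40], 0.0]
    - [[0, 0, -0.08], [0, 0, -48], 0.0]
    - [[0, 0, -0.09], [0, 0, -56], 0.0]
    - [[0, 0, -0.1], [0, 0, -60], 0.0]
    - [[0, 0, -0.1], [0, 0, -60], 0.0]

```text
time: 19.95
tcp_pos: [496.0, 21.3, 190.5]
ee_rot: [[-0.0, 0.61, -0.793], [0.0, -0.793, -0.61], [-1.0, -0.0, 0.0]]
ft_force: [-3.1, 0.3, 5.3]
gripper_width: 0.142
```

```bash
python3 st.py
```

```text
t 19.95 tcp [496.   21.3 190.5] yaw -52.4 F [-3.1  0.3  5.3] M [ 0.05   0.483 -0.059] w 0.142 q1,q6 [-11.2  41.2]
```

Emit:
step_arm:
  targets:
    - [[0, 0, -0.01], [0, 0, -8], 0.0]
    - [[0, 0, -0.03], [0, 0, -16], 0.0]
    - [[0, 0, -0.04], [0, 0, -24], 0.0]
    - [[0, 0, -0.05], [0, 0, -32], 0.0]
    - [[0, 0, -0.06], [0, 0, -40], 0.0]
    - [[0, 0, -0.07], [0, 0, -45], 0.0]
    - [[0, 0, -0.07], [0, 0, -45], 0.0]

```text
time: 20.82
tcp_pos: [495.9, 21.4, 189.7]
ee_rot: [[-0.0, -0.129, -0.992], [0.001, -0.992, 0.129], [-1.0, -0.0, 0.0]]
ft_force: [-3.6, 2.0, 5.0]
gripper_width: 0.143
```

```bash
python3 st.py
```

```text
t 20.82 tcp [495.9  21.4 189.7] yaw -97.4 F [-3.6  2.   5. ] M [ 0.206  0.439 -0.067] w 0.143 q1,q6 [-11.2  86.2]
```

Emit:
step_arm:
  targets:
    - [[0, 0, -0.01], [0, 0, -5], 0.0]
    - [[0, 0, -0.02], [0, 0, -10], 0.0]
    - [[0, 0, -0.02], [0, 0, -10], 0.0]

```text
time: 21.2
tcp_pos: [496.0, 21.5, 189.6]
ee_rot: [[-0.0, -0.299, -0.954], [0.001, -0.954, 0.299], [-1.0, -0.0, 0.0]]
ft_force: [-3.0, 2.3, 6.7]
gripper_width: 0.14
```

```bash
python3 st.py
```

```text
t 21.2 tcp [496.   21.5 189.6] yaw -107.4 F [-3.   2.3  6.7] M [ 0.305  0.405 -0.091] w 0.14 q1,q6 [-11.2  96.2]
```

Emit:
step_arm:
  targets:
    - [[0, 0, -0.01], [0, 0, -4], 0.0]
    - [[0, 0, -0.01], [0, 0, -7], 0.0]
    - [[0, 0, -0.01], [0, 0, -7], 0.0]

```text
time: 21.58
tcp_pos: [496.0, 21.5, 189.5]
ee_rot: [[-0.0, -0.413, -0.911], [0.001, -0.911, 0.413], [-1.0, -0.001, 0.0]]
ft_force: [-2.2, 3.7, 5.0]
gripper_width: 0.139
```

```bash
python3 st.py
```

```text
t 21.57 tcp [496.   21.5 189.5] yaw -114.4 F [-2.2  3.7  5. ] M [ 0.372  0.403 -0.051] w 0.139 q1,q6 [-11.2 103.2]
```

Emit:
step_arm:
  targets:
    - [[0, 0, -0.01], [0, 0, -4], 0.0]
    - [[0, 0, -0.01], [0, 0, -7], 0.0]
    - [[0, 0, -0.01], [0, 0, -7], 0.0]

```text
time: 21.95
tcp_pos: [496.0, 21.5, 189.3]
ee_rot: [[-0.0, -0.521, -0.854], [0.001, -0.854, 0.521], [-1.0, -0.0, 0.001]]
ft_force: [-2.6, 2.7, 4.8]
gripper_width: 0.142
```

```bash
python3 st.py
```

```text
t 21.95 tcp [496.   21.5 189.3] yaw -121.4 F [-2.6  2.7  4.8] M [ 0.325  0.471 -0.083] w 0.142 q1,q6 [-11.2 110.2]
```

Emit:
step_arm:
  targets:
    - [[0, 0, -0.01], [0, 0, -4], 0.0]
    - [[0, 0, -0.01], [0, 0, -7], 0.0]
    - [[0, 0, -0.01], [0, 0, -7], 0.0]

```text
time: 22.32
tcp_pos: [496.0, 21.6, 189.3]
ee_rot: [[-0.0, -0.621, -0.784], [0.001, -0.784, 0.621], [-1.0, -0.001, 0.0]]
ft_force: [-2.8, 2.3, 6.4]
gripper_width: 0.14
```

```bash
python3 st.py
```

```text
t 22.32 tcp [496.   21.6 189.3] yaw -128.4 F [-2.8  2.3  6.4] M [ 0.405  0.476 -0.106] w 0.14 q1,q6 [-11.2 117.2]
```

Emit:
step_arm:
  targets:
    - [[0, 0, -0.01], [0, 0, -4], 0.0]
    - [[0, 0, -0.01], [0, 0, -7], 0.0]
    - [[0, 0, -0.01], [0, 0, -7], 0.0]

```text
time: 22.7
tcp_pos: [496.0, 21.6, 189.3]
ee_rot: [[0.0, -0.712, -0.702], [0.001, -0.702, 0.712], [-1.0, -0.001, 0.0]]
ft_force: [-1.9, 3.2, 6.5]
gripper_width: 0.14
```

```bash
python3 st.py
```

```text
t 22.7 tcp [496.   21.6 189.3] yaw -135.4 F [-1.9  3.2  6.5] M [ 0.362  0.475 -0.019] w 0.14 q1,q6 [-11.2 124.2]
```

Emit:
step_arm:
  targets:
    - [[0, 0, 0], [0, 0, -3], 0.0]
    - [[0, 0, -0.01], [0, 0, -6], 0.0]
    - [[0, 0, -0.01], [0, 0, -6], 0.0]

```text
time: 23.08
tcp_pos: [496.0, 21.6, 189.3]
ee_rot: [[0.0, -0.781, -0.624], [0.001, -0.624, 0.781], [-1.0, -0.001, 0.0]]
ft_force: [-3.5, 2.7, 6.8]
gripper_width: 0.141
```

```bash
python3 st.py
```

```text
t 23.07 tcp [496.   21.6 189.3] yaw -141.4 F [-3.5  2.7  6.8] M [0.381 0.586 0.102] w 0.141 q1,q6 [-11.2 130.1]
```

Emit:
step_arm:
  targets:
    - [[0, 0, 0], [0, 0, -3], 0.0]
    - [[0, 0, -0.01], [0, 0, -5], 0.0]
    - [[0, 0, -0.01], [0, 0, -5], 0.0]

```text
time: 23.45
tcp_pos: [496.0, 21.6, 189.3]
ee_rot: [[0.0, -0.832, -0.554], [0.001, -0.554, 0.832], [-1.0, -0.001, 0.0]]
ft_force: [-3.2, 2.3, 8.0]
gripper_width: 0.141
```

```bash
python3 st.py
```

```text
t 23.45 tcp [496.   21.6 189.3] yaw -146.3 F [-3.2  2.3  8. ] M [0.43  0.483 0.219] w 0.141 q1,q6 [-11.2 135.1]
```

Emit:
step_arm:
  targets:
    - [[0, 0, 0], [0, 0, 0], 0.35]
    - [[0, 0, 0], [0, 0, 0], 0.35]
    - [[0, 0, 1.5], [0, 0, 0], 0.35]
    - [[0, 0, 3.5], [0, 0, 8], 0.35]
    - [[0.5, 0.5, 4.3], [0, 0, 18], 0.35]
    - [[2, 3, 4.3], [0, 0, 28], 0.35]
    - [[4, 6, 4.3], [0, 0, 38], 0.35]
    - [[6, 9, 4.3], [0, 0, 48], 0.35]
    - [[8, 12, 4.3], [0, 0, 58], 0.35]
    - [[9.4, 14.9, 4.3], [0, 0, 68], 0.35]
    - [[9.4, 14.9, 4.3], [0, 0, 78], 0.35]
    - [[9.4, 14.9, 4.3], [0, 0, 88], 0.35]
    - [[9.4, 14.9, 4.3], [0, 0, 98], 0.35]
    - [[9.4, 14.9, 4.3], [0, 0, 108], 0.35]
    - [[9.4, 14.9, 4.3], [0, 0, 118], 0.35]
    - [[9.4, 14.9, 4.3], [0, 0, 128], 0.35]
    - [[9.4, 14.9, 4.3], [0, 0, 138], 0.35]
    - [[9.4, 14.9, 4.0], [0, 0, 145], 0.35]
    - [[9.4, 14.9, 4.0], [0, 0, 145], 0.35]
    - [[9.4, 14.9, 4.0], [0, 0, 145], 0.35]
  force: 40

```text
time: 25.95
tcp_pos: [590.2, 170.1, 228.6]
ee_rot: [[-0.0, 1.0, -0.028], [-0.0, -0.028, -1.0], [-1.0, -0.0, 0.0]]
ft_force: [0.2, 0.1, 0.3]
gripper_width: 0.353
```

```bash
python3 st.py;  python3 - <<'E'
from h import *
for n,w in(("top",(275,425,110,225)),("side",(250,370,110,220))):
    im=r.camera(n)[:,:,::-1]; a,b,c,d=w
    cv2.imwrite(f"pics/{n}5.png",cv2.resize(im[c:d,a:b],None,fx=5,fy=5,interpolation=cv2.INTER_CUBIC))
E
```

```text
t 25.95 tcp [590.2 170.1 228.6] yaw -1.6 F [0.2 0.1 0.3] M [-0.008 -0.02   0.034] w 0.353 q1,q6 [5.1 6.6]
```

View pics/side5.png

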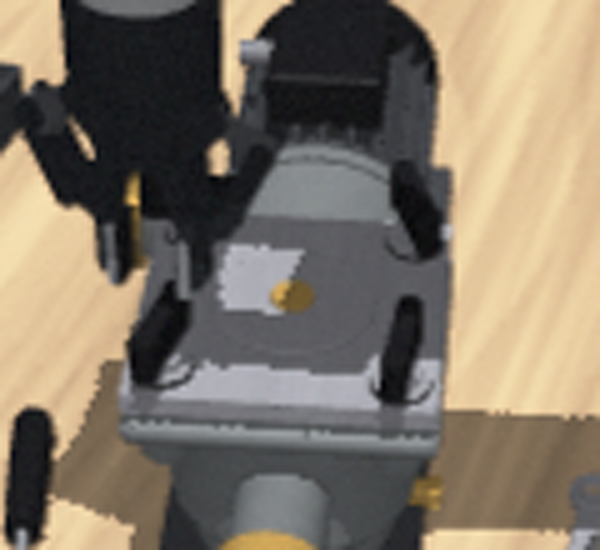

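D's wing has turned, and the fingers are over B's wing (about (160,335) in the crop).

Emit:
step_arm:
  targets:
    - [[0, 0, -1], [0, 0, 0], 0.35]
    - [[0, 0, -1.8], [0, 0, 0], 0.35]
    - [[0, 0, -2.4], [0, 0, 0], 0.35]
    - [[0, 0, -3], [0, 0, 0], 0.35]
    - [[0, 0, -3.5], [0, 0, 0], 0.35]
    - [[0, 0, -3.75], [0, 0, 0], 0.35]
    - [[0, 0, -3.75], [0, 0, 0], 0.35]

```text
time: 26.92
tcp_pos: [590.1, 170.2, 191.2]
ee_rot: [[-0.0, 1.0, -0.025], [-0.0, -0.025, -1.0], [-1.0, -0.0, 0.0]]
ft_force: [1.3, 0.4, 0.3]
gripper_width: 0.353
```

Emit:
step_arm:
  targets:
    - [[0, 0, 0], [0, 0, 0], 0.0]
    - [[0, 0, 0], [0, 0, 0], 0.0]
    - [[0, 0, 0], [0, 0, 0], 0.0]
    - [[0, 0, 0], [0, 0, 0], 0.0]

```text
time: 27.42
tcp_pos: [589.8, 170.2, 191.6]
ee_rot: [[-0.0, 1.0, -0.025], [-0.0, -0.025, -1.0], [-1.0, -0.0, 0.0]]
ft_force: [-5.2, -1.1, 4.5]
gripper_width: 0.144
```

```bash
python3 st.py
```

```text
t 27.43 tcp [589.8 170.2 191.6] yaw -1.5 F [-5.2 -1.1  4.5] M [-0.063  0.851 -0.046] w 0.144 q1,q6 [5.1 6.5]
```

Emit:
step_arm:
  targets:
    - [[-0.02, 0, -0.01], [0, 0, -8], 0.0]
    - [[-0.04, 0, -0.03], [0, 0, -16], 0.0]
    - [[-0.04, 0, -0.04], [0, 0, -24], 0.0]
    - [[-0.04, 0, -0.05], [0, 0, -32], 0.0]
    - [[-0.04, 0, -0.06], [0, 0, -40], 0.0]
    - [[-0.04, 0, -0.08], [0, 0, -48], 0.0]
    - [[-0.04, 0, -0.09], [0, 0, -56], 0.0]
    - [[-0.04, 0, -0.1], [0, 0, -60], 0.0]
    - [[-0.04, 0, -0.1], [0, 0, -60], 0.0]

```text
time: 28.55
tcp_pos: [590.0, 170.0, 190.6]
ee_rot: [[0.001, 0.478, -0.878], [-0.0, -0.878, -0.478], [-1.0, 0.001, -0.001]]
ft_force: [-1.7, -2.1, 3.6]
gripper_width: 0.14
```

```bash
python3 st.py
```

```text
t 28.55 tcp [590.  170.  190.6] yaw -61.4 F [-1.7 -2.1  3.6] M [-0.356  0.435 -0.052] w 0.14 q1,q6 [ 5.  66.5]
```

Emit:
step_arm:
  targets:
    - [[0, 0, -0.01], [0, 0, -8], 0.0]
    - [[0, 0, -0.03], [0, 0, -16], 0.0]
    - [[0, 0, -0.04], [0, 0, -24], 0.0]
    - [[0, 0, -0.05], [0, 0, -32], 0.0]
    - [[0, 0, -0.06], [0, 0, -40], 0.0]
    - [[0, 0, -0.07], [0, 0, -45], 0.0]
    - [[0, 0, -0.07], [0, 0, -45], 0.0]

```text
time: 29.42
tcp_pos: [590.0, 169.7, 189.8]
ee_rot: [[0.001, -0.282, -0.96], [-0.001, -0.96, 0.282], [-1.0, 0.001, -0.001]]
ft_force: [-1.0, -3.3, 5.4]
gripper_width: 0.138
```

```bash
python3 st.py
```

```text
t 29.43 tcp [590.  169.7 189.8] yaw -106.4 F [-1.  -3.3  5.4] M [-0.654  0.458 -0.03 ] w 0.138 q1,q6 [  5.  111.4]
```

Emit:
step_arm:
  targets:
    - [[0, 0, -0.01], [0, 0, -4], 0.0]
    - [[0, 0, -0.01], [0, 0, -7], 0.0]
    - [[0, 0, -0.01], [0, 0, -7], 0.0]

```text
time: 29.8
tcp_pos: [589.9, 169.7, 189.7]
ee_rot: [[0.001, -0.396, -0.918], [-0.001, -0.918, 0.396], [-1.0, 0.001, -0.001]]
ft_force: [-2.1, -4.2, 5.3]
gripper_width: 0.142
```

```bash
python3 st.py
```

```text
t 29.8 tcp [589.9 169.7 189.7] yaw -113.3 F [-2.1 -4.2  5.3] M [-0.735  0.516 -0.046] w 0.142 q1,q6 [  5.  118.4]
```

Emit:
step_arm:
  targets:
    - [[0, 0, -0.01], [0, 0, -4], 0.0]
    - [[0, 0, -0.01], [0, 0, -7], 0.0]
    - [[0, 0, -0.01], [0, 0, -7], 0.0]

```text
time: 30.18
tcp_pos: [589.9, 169.7, 189.6]
ee_rot: [[0.0, -0.505, -0.863], [-0.001, -0.863, 0.505], [-1.0, 0.001, -0.001]]
ft_force: [-3.1, -4.3, 5.0]
gripper_width: 0.147
```

```bash
python3 st.py
```

```text
t 30.18 tcp [589.9 169.7 189.6] yaw -120.3 F [-3.1 -4.3  5. ] M [-0.692  0.555 -0.038] w 0.147 q1,q6 [  5.  125.4]
```

Emit:
step_arm:
  targets:
    - [[0, 0, -0.01], [0, 0, -4], 0.0]
    - [[0, 0, -0.01], [0, 0, -7], 0.0]
    - [[0, 0, -0.01], [0, 0, -7], 0.0]

```text
time: 30.55
tcp_pos: [589.9, 169.7, 189.5]
ee_rot: [[0.0, -0.606, -0.795], [-0.001, -0.795, 0.606], [-1.0, 0.0, -0.001]]
ft_force: [-2.6, -3.1, 4.9]
gripper_width: 0.144
```

```bash
python3 st.py
```

```text
t 30.55 tcp [589.9 169.7 189.5] yaw -127.3 F [-2.6 -3.1  4.9] M [-0.736  0.537 -0.041] w 0.144 q1,q6 [  5.  132.4]
```

Emit:
step_arm:
  targets:
    - [[0, 0, -0.01], [0, 0, -4], 0.0]
    - [[0, 0, -0.01], [0, 0, -7], 0.0]
    - [[0, 0, -0.01], [0, 0, -7], 0.0]

```text
time: 30.92
tcp_pos: [589.8, 169.6, 189.4]
ee_rot: [[0.0, -0.699, -0.715], [-0.001, -0.715, 0.699], [-1.0, 0.001, -0.001]]
ft_force: [-2.7, -4.0, 4.9]
gripper_width: 0.138
```

```bash
python3 st.py
```

```text
t 30.93 tcp [589.8 169.6 189.4] yaw -134.3 F [-2.7 -4.   4.9] M [-0.812  0.584  0.001] w 0.138 q1,q6 [  5.  139.4]
```

Emit:
step_arm:
  targets:
    - [[0, 0, -0.01], [0, 0, -4], 0.0]
    - [[0, 0, -0.01], [0, 0, -7], 0.0]
    - [[0, 0, -0.01], [0, 0, -7], 0.0]

```text
time: 31.3
tcp_pos: [589.8, 169.6, 189.3]
ee_rot: [[0.0, -0.781, -0.625], [-0.001, -0.625, 0.781], [-1.0, 0.001, -0.001]]
ft_force: [-3.8, -4.4, 5.5]
gripper_width: 0.14
```

```bash
python3 st.py
```

```text
t 31.3 tcp [589.8 169.6 189.3] yaw -141.3 F [-3.8 -4.4  5.5] M [-0.787  0.569 -0.02 ] w 0.14 q1,q6 [  5.  146.4]
```

Emit:
step_arm:
  targets:
    - [[0, 0, -0.01], [0, 0, -4], 0.0]
    - [[0, 0, -0.01], [0, 0, -7], 0.0]
    - [[0, 0, -0.01], [0, 0, -7], 0.0]

```text
time: 31.68
tcp_pos: [589.8, 169.6, 189.2]
ee_rot: [[0.0, -0.851, -0.525], [-0.001, -0.525, 0.851], [-1.0, 0.0, -0.001]]
ft_force: [-3.9, -4.5, 5.0]
gripper_width: 0.141
```

```bash
python3 st.py
```

```text
t 31.68 tcp [589.8 169.6 189.2] yaw -148.3 F [-3.9 -4.5  5. ] M [-0.755  0.68  -0.088] w 0.141 q1,q6 [  5.  153.4]
```

Emit:
step_arm:
  targets:
    - [[0, 0, -0.01], [0, 0, -4], 0.0]
    - [[0, 0, -0.01], [0, 0, -7], 0.0]
    - [[0, 0, -0.01], [0, 0, -7], 0.0]

```text
time: 32.05
tcp_pos: [589.7, 169.6, 189.2]
ee_rot: [[0.0, -0.909, -0.418], [-0.001, -0.418, 0.909], [-1.0, 0.0, -0.001]]
ft_force: [-3.5, -4.1, 5.7]
gripper_width: 0.141
```

```bash
python3 st.py
```

```text
t 32.05 tcp [589.7 169.6 189.2] yaw -155.3 F [-3.5 -4.1  5.7] M [-0.764  0.721 -0.055] w 0.141 q1,q6 [  5.  160.4]
```

Emit:
step_arm:
  targets:
    - [[0, 0, 0], [0, 0, 0], 0.35]
    - [[0, 0, 0], [0, 0, 0], 0.35]
    - [[-0.03, -0.05, 1.2], [0, 0, 0], 0.35]
    - [[-0.03, -0.05, 2.7], [0, 0, 5], 0.35]
    - [[-0.03, -0.05, 3], [0, 0, 15], 0.35]
    - [[-0.03, -0.05, 3], [0, 0, 25], 0.35]
    - [[-0.03, -0.05, 3], [0, 0, 35], 0.35]
    - [[-0.03, -0.05, 3], [0, 0, 45], 0.35]
    - [[-0.03, -0.05, 3], [0, 0, 55], 0.35]
    - [[-0.03, -0.05, 3], [0, 0, 65], 0.35]
    - [[-0.03, -0.05, 3], [0, 0, 75], 0.35]
    - [[-0.03, -0.05, 3], [0, 0, 85], 0.35]
    - [[-0.03, -0.05, 3], [0, 0, 95], 0.35]
    - [[-0.03, -0.05, 3], [0, 0, 105], 0.35]
    - [[-0.03, -0.05, 3], [0, 0, 115], 0.35]
    - [[-0.03, -0.05, 3], [0, 0, 125], 0.35]
    - [[-0.03, -0.05, 3], [0, 0, 135], 0.35]
    - [[-0.03, -0.05, 3], [0, 0, 145], 0.35]
    - [[-0.03, -0.05, 3], [0, 0, 155], 0.35]
    - [[-0.03, -0.05, 3], [0, 0, 165], 0.35]

```text
time: 34.55
tcp_pos: [589.7, 169.8, 219.7]
ee_rot: [[0.001, 0.985, 0.172], [0.0, 0.172, -0.985], [-1.0, 0.001, -0.0]]
ft_force: [0.7, -1.0, -0.1]
gripper_width: 0.352
```

Emit:
step_arm:
  targets:
    - [[0, 0, 0], [0, 0, 10], 0.35]
    - [[0, 0, 0], [0, 0, 15], 0.35]
    - [[0, 0, -1], [0, 0, 15], 0.35]
    - [[0, 0, -2], [0, 0, 15], 0.35]
    - [[0, 0, -2.6], [0, 0, 15], 0.35]
    - [[0, 0, -2.9], [0, 0, 15], 0.35]
    - [[0, 0, -2.9], [0, 0, 15], 0.0]
    - [[0, 0, -2.9], [0, 0, 15], 0.0]
    - [[0, 0, -2.9], [0, 0, 15], 0.0]
    - [[0, 0, -2.9], [0, 0, 15], 0.0]

```text
time: 35.8
tcp_pos: [589.6, 169.7, 189.9]
ee_rot: [[0.0, 0.91, 0.415], [0.0, 0.415, -0.91], [-1.0, 0.0, 0.0]]
ft_force: [1.8, -0.1, -2.9]
gripper_width: 0.142
```

```bash
python3 st.py
```

```text
t 35.8 tcp [589.6 169.7 189.9] yaw 24.5 F [ 1.8 -0.1 -2.9] M [ 0.107 -0.265 -0.043] w 0.142 q1,q6 [  5.  -19.5]
```

Emit:
step_arm:
  targets:
    - [[0, 0, -0.01], [0, 0, -4], 0.0]
    - [[0, 0, -0.01], [0, 0, -6], 0.0]
    - [[0, 0, -0.01], [0, 0, -6], 0.0]

```text
time: 36.17
tcp_pos: [589.6, 169.7, 189.8]
ee_rot: [[0.0, 0.948, 0.318], [0.0, 0.318, -0.948], [-1.0, 0.0, 0.0]]
ft_force: [2.3, 0.6, -1.5]
gripper_width: 0.141
```

```bash
python3 st.py
```

```text
t 36.17 tcp [589.6 169.7 189.8] yaw 18.6 F [ 2.3  0.6 -1.5] M [ 0.094 -0.291 -0.002] w 0.141 q1,q6 [  5.  -13.5]
```

Emit:
step_arm:
  targets:
    - [[0, 0, -0.01], [0, 0, -4], 0.0]
    - [[0, 0, -0.01], [0, 0, -6], 0.0]
    - [[0, 0, -0.01], [0, 0, -6], 0.0]

```text
time: 36.55
tcp_pos: [589.5, 169.7, 189.8]
ee_rot: [[0.0, 0.976, 0.218], [0.0, 0.218, -0.976], [-1.0, 0.0, 0.0]]
ft_force: [2.2, 1.1, 0.3]
gripper_width: 0.139
```

```bash
python3 st.py
```

```text
t 36.55 tcp [589.5 169.7 189.8] yaw 12.6 F [2.2 1.1 0.3] M [ 0.172 -0.283  0.147] w 0.139 q1,q6 [ 5.  -7.6]
```

Emit:
step_arm:
  targets:
    - [[0, 0, 0], [0, 0, -2], 0.0]
    - [[0, 0, 0], [0, 0, -4], 0.0]
    - [[0, 0, 0], [0, 0, -4], 0.0]

```text
time: 36.92
tcp_pos: [589.5, 169.7, 189.8]
ee_rot: [[0.0, 0.989, 0.148], [0.0, 0.148, -0.989], [-1.0, 0.0, -0.0]]
ft_force: [2.2, 1.6, 0.1]
gripper_width: 0.139
```

```bash
python3 st.py
```

```text
t 36.92 tcp [589.5 169.7 189.8] yaw 8.5 F [2.2 1.6 0.1] M [ 0.124 -0.303  0.17 ] w 0.139 q1,q6 [ 5.  -3.5]
```

Emit:
step_arm:
  targets:
    - [[0, 0, 0], [0, 0, 0], 0.35]
    - [[0, 0, 0], [0, 0, 0], 0.35]
    - [[0, 0, 1.5], [0, 0, 0], 0.35]
    - [[0, 0, 3.5], [0, 0, 0], 0.35]
    - [[-1, 0, 4], [0, 0, -3], 0.35]
    - [[-4, -1, 4], [0, 0, -3], 0.35]
    - [[-8, -2, 4], [0, 0, -3], 0.35]
    - [[-11, -2.5, 4], [0, 0, -3], 0.35]
    - [[-12.1, -2.7, 4], [0, 0, -3], 0.35]
    - [[-12.1, -2.7, 4], [0, 0, -3], 0.35]
    - [[-12.1, -2.7, 2.5], [0, 0, -3], 0.35]
    - [[-12.1, -2.7, 1.5], [0, 0, -3], 0.35]
    - [[-12.1, -2.7, 0.8], [0, 0, -3], 0.35]
    - [[-12.1, -2.7, 0], [0, 0, -3], 0.35]
    - [[-12.1, -2.7, 0], [0, 0, -3], 0.35]

```text
time: 38.8
tcp_pos: [468.4, 142.7, 189.1]
ee_rot: [[-0.001, 0.995, 0.097], [-0.0, 0.097, -0.995], [-1.0, -0.001, -0.0]]
ft_force: [-1.2, 0.2, 0.2]
gripper_width: 0.348
```

```bash
python3 st.py
```

```text
t 38.8 tcp [468.4 142.7 189.1] yaw 5.5 F [-1.2  0.2  0.2] M [-0.041 -0.003 -0.04 ] w 0.348 q1,q6 [ 3.1 -2.5]
```

Emit:
step_arm:
  targets:
    - [[0, 0, 0], [0, 0, 0], 0.0]
    - [[0, 0, 0], [0, 0, 0], 0.0]
    - [[0, 0, 0], [0, 0, 0], 0.0]
    - [[0, 0, 0], [0, 0, 0], 0.0]

```text
time: 39.3
tcp_pos: [468.7, 142.7, 190.0]
ee_rot: [[0.001, 0.995, 0.097], [0.0, 0.097, -0.995], [-1.0, 0.001, 0.0]]
ft_force: [-0.2, 0.5, 1.9]
gripper_width: 0.143
```

```bash
python3 st.py
```

```text
t 39.3 tcp [468.7 142.7 190. ] yaw 5.6 F [-0.2  0.5  1.9] M [-0.024  0.008  0.3  ] w 0.143 q1,q6 [ 3.1 -2.5]
```

Emit:
step_arm:
  targets:
    - [[0, 0, 0], [0, 0, -2], 0.0]
    - [[0, 0, 0], [0, 0, -3], 0.0]
    - [[0, 0, 0], [0, 0, -3], 0.0]

```text
time: 39.67
tcp_pos: [468.7, 142.7, 190.0]
ee_rot: [[0.001, 0.999, 0.043], [0.0, 0.043, -0.999], [-1.0, 0.001, -0.0]]
ft_force: [-0.4, 0.1, 6.3]
gripper_width: 0.14
```

```bash
python3 st.py
```

```text
t 39.67 tcp [468.7 142.7 190. ] yaw 2.5 F [-0.4  0.1  6.3] M [0.062 0.001 0.343] w 0.14 q1,q6 [3.1 0.6]
```

Emit:
step_arm:
  targets:
    - [[0, 0, 0], [0, 0, 0], 0.35]
    - [[0, 0, 0], [0, 0, 0], 0.35]
    - [[0, 0, 1.5], [0, 0, 0], 0.35]
    - [[0, 0, 3.5], [0, 0, 0], 0.35]
    - [[0, -1, 4], [0, 0, 8], 0.35]
    - [[1, -4, 4], [0, 0, 16], 0.35]
    - [[2, -8, 4], [0, 0, 24], 0.35]
    - [[2.5, -11, 4], [0, 0, 31], 0.35]
    - [[2.75, -12.1, 4], [0, 0, 31], 0.35]
    - [[2.75, -12.1, 4], [0, 0, 31], 0.35]
    - [[2.75, -12.1, 2.5], [0, 0, 31], 0.35]
    - [[2.75, -12.1, 1.5], [0, 0, 31], 0.35]
    - [[2.75, -12.1, 0.8], [0, 0, 31], 0.35]
    - [[2.75, -12.1, 0.1], [0, 0, 31], 0.35]
    - [[2.75, -12.1, 0.1], [0, 0, 31], 0.35]

```text
time: 41.55
tcp_pos: [495.8, 21.8, 190.3]
ee_rot: [[-0.001, 0.834, 0.552], [0.0, 0.552, -0.834], [-1.0, -0.001, -0.001]]
ft_force: [-0.9, -0.1, 0.2]
gripper_width: 0.351
```

```bash
python3 st.py
```

```text
t 41.55 tcp [495.8  21.8 190.3] yaw 33.5 F [-0.9 -0.1  0.2] M [ 0.003 -0.034 -0.044] w 0.351 q1,q6 [-11.2 -44.7]
```

Emit:
step_arm:
  targets:
    - [[0, 0, 0], [0, 0, 0], 0.0]
    - [[0, 0, 0], [0, 0, 0], 0.0]
    - [[0, 0, 0], [0, 0, 0], 0.0]
    - [[0, 0, 0], [0, 0, 0], 0.0]

```text
time: 42.05
tcp_pos: [496.1, 21.6, 191.0]
ee_rot: [[0.001, 0.833, 0.553], [-0.0, 0.553, -0.833], [-1.0, 0.0, 0.001]]
ft_force: [-1.7, -1.1, 4.8]
gripper_width: 0.142
```

```bash
python3 st.py
```

```text
t 42.05 tcp [496.1  21.6 191. ] yaw 33.5 F [-1.7 -1.1  4.8] M [-0.014  0.291  0.039] w 0.142 q1,q6 [-11.2 -44.7]
```

Short 3° test nip on D.

Emit:
step_arm:
  targets:
    - [[0, 0, 0], [0, 0, -2], 0.0]
    - [[0, 0, 0], [0, 0, -3], 0.0]
    - [[0, 0, 0], [0, 0, -3], 0.0]

```text
time: 42.42
tcp_pos: [496.1, 21.7, 191.0]
ee_rot: [[0.001, 0.862, 0.508], [-0.0, 0.508, -0.862], [-1.0, 0.0, 0.001]]
ft_force: [-1.3, 0.6, 4.9]
gripper_width: 0.141
```

```bash
python3 st.py
```

```text
t 42.42 tcp [496.1  21.7 191. ] yaw 30.5 F [-1.3  0.6  4.9] M [0.017 0.216 0.276] w 0.141 q1,q6 [-11.2 -41.7]
```

D is firm at 0.28 N m. Release, lift clear and look.

Emit:
step_arm:
  targets:
    - [[0, 0, 0], [0, 0, 0], 0.35]
    - [[0, 0, 0], [0, 0, 0], 0.35]
    - [[0, 0, 1.5], [0, 0, 0], 0.35]
    - [[0, 0, 3.5], [0, 0, 0], 0.35]
    - [[0, 0, 8], [0, 0, 0], 0.35]
    - [[-3, -4, 11], [0, 0, 0], 0.35]
    - [[-6, -9, 12], [0, 0, 0], 0.35]
    - [[-6, -15, 12], [0, 0, 0], 0.35]
    - [[-6, -20, 12], [0, 0, 0], 0.35]
    - [[-6, -20, 12], [0, 0, 0], 0.35]
    - [[-6, -20, 12], [0, 0, 0], 0.35]

```text
time: 43.8
tcp_pos: [435.9, -177.9, 310.4]
ee_rot: [[-0.0, 0.861, 0.508], [0.001, 0.508, -0.861], [-1.0, 0.0, -0.001]]
ft_force: [-0.3, -0.1, -0.1]
gripper_width: 0.35
```

```bash
python3 st.py;  python3 - <<'E'
from h import *
for n in("top","side"):
    im=r.camera(n)[:,:,::-1]; cv2.imwrite(f"pics/{n}9.png",im)
a=cv2.imread("pics/side9.png");b=cv2.imread("pics/side0.png")
f=lambda x:cv2.resize(x[125:240,250:370],None,fx=3.3,fy=3.3,interpolation=cv2.INTER_CUBIC)
cv2.imwrite("pics/cmp9.png",np.hstack([f(b),f(a)]))
E
```

```text
t 43.8 tcp [ 435.9 -177.9  310.4] yaw 30.5 F [-0.3 -0.1 -0.1] M [-0.009 -0.    -0.033] w 0.35 q1,q6 [-36.7 -67.2]
```

View pics/cmp9.png

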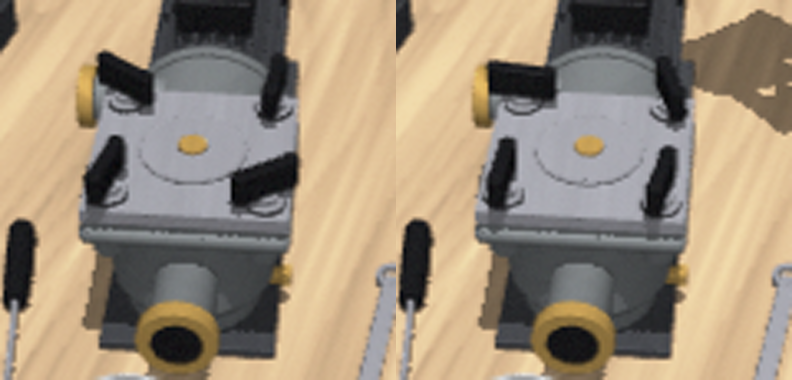

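View pics/top9.png

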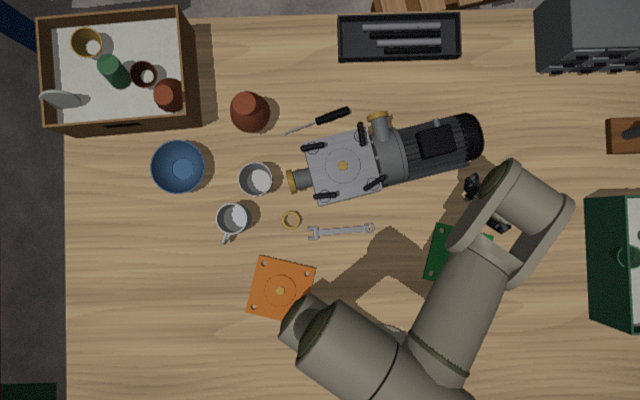

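Time remains, so I'll also check C, which may have eased when the others were pulled up.

Emit:
step_arm:
  targets:
    - [[2, 3, 0], [0, 0, 8], 0.35]
    - [[5, 7, 0], [0, 0, 18], 0.35]
    - [[9, 11, 0], [0, 0, 28], 0.35]
    - [[13, 15, 0], [0, 0, 38], 0.35]
    - [[16, 19, 0], [0, 0, 48], 0.35]
    - [[18.1, 22.7, -2], [0, 0, 58], 0.35]
    - [[18.1, 22.7, -5], [0, 0, 66], 0.35]
    - [[18.1, 22.7, -7.9], [0, 0, 66], 0.35]
    - [[18.1, 22.7, -7.9], [0, 0, 66], 0.35]
    - [[18.1, 22.7, -7.9], [0, 0, 66], 0.35]

```text
time: 45.15
tcp_pos: [617.3, 49.2, 233.2]
ee_rot: [[0.002, -0.115, 0.993], [-0.0, 0.993, 0.115], [-1.0, -0.0, 0.002]]
ft_force: [1.3, -0.7, 0.3]
gripper_width: 0.352
```

```bash
python3 st.py
```

```text
t 45.15 tcp [617.3  49.2 233.2] yaw 96.6 F [ 1.3 -0.7  0.3] M [-0.025  0.041  0.004] w 0.352 q1,q6 [  -6.4 -103. ]
```

Emit:
step_arm:
  targets:
    - [[0, 0, -1.2], [0, 0, 0], 0.35]
    - [[0, 0, -2.2], [0, 0, 0], 0.35]
    - [[0, 0, -3], [0, 0, 0], 0.35]
    - [[0, 0, -3.7], [0, 0, 0], 0.35]
    - [[0, 0, -4.1], [0, 0, 0], 0.35]
    - [[0, 0, -4.1], [0, 0, 0], 0.0]
    - [[0, 0, -4.1], [0, 0, 0], 0.0]
    - [[0, 0, -4.1], [0, 0, 0], 0.0]
    - [[0, 0, -4.1], [0, 0, 0], 0.0]

```text
time: 46.28
tcp_pos: [616.9, 48.9, 190.5]
ee_rot: [[-0.0, -0.114, 0.993], [0.0, 0.993, 0.114], [-1.0, 0.0, -0.0]]
ft_force: [-0.1, 1.3, -2.8]
gripper_width: 0.136
```

```bash
python3 st.py
```

```text
t 46.27 tcp [616.9  48.9 190.5] yaw 96.6 F [-0.1  1.3 -2.8] M [0.294 0.019 0.169] w 0.136 q1,q6 [  -6.4 -103. ]
```

Emit:
step_arm:
  targets:
    - [[0, 0, 0], [0, 0, -1], 0.0]
    - [[0, 0, 0], [0, 0, -2], 0.0]
    - [[0, 0, 0], [0, 0, -2], 0.0]

```text
time: 46.65
tcp_pos: [616.9, 48.8, 190.6]
ee_rot: [[-0.0, -0.079, 0.997], [0.0, 0.997, 0.079], [-1.0, 0.0, -0.0]]
ft_force: [-0.6, 3.0, -3.2]
gripper_width: 0.142
```

```bash
python3 st.py
```

```text
t 46.65 tcp [616.9  48.8 190.6] yaw 94.5 F [-0.6  3.  -3.2] M [0.42  0.034 0.176] w 0.142 q1,q6 [  -6.4 -101. ]
```

C is still nipped (0.18 N m). Release, retreat and hand in.

Emit:
step_arm:
  targets:
    - [[0, 0, 0], [0, 0, 0], 0.35]
    - [[0, 0, 0], [0, 0, 0], 0.35]
    - [[0, 0, 1.5], [0, 0, 0], 0.35]
    - [[0, 0, 3.5], [0, 0, 0], 0.35]
    - [[0, 0, 8], [0, 0, 0], 0.35]
    - [[0, 0, 11], [0, 0, 0], 0.35]
    - [[0, 0, 11], [0, 0, 0], 0.35]
    - [[0, 0, 11], [0, 0, 0], 0.35]

```text
time: 47.65
tcp_pos: [616.7, 48.6, 300.2]
ee_rot: [[-0.001, -0.079, 0.997], [0.0, 0.997, 0.079], [-1.0, 0.0, -0.001]]
ft_force: [0.8, 0.8, 0.7]
gripper_width: 0.347
```

```bash
python3 st.py; python3 -c "
from h import *
a=r.camera('side')[:,:,::-1];cv2.imwrite('pics/side10.png',a)
print(r.sign_off())"
```

```text
t 47.65 tcp [616.7  48.6 300.2] yaw 94.5 F [0.8 0.8 0.7] M [ 0.034 -0.007 -0.027] w 0.347 q1,q6 [  -6.4 -101. ]
the job is handed in; nothing more can be done
None
```

View pics/side10.png

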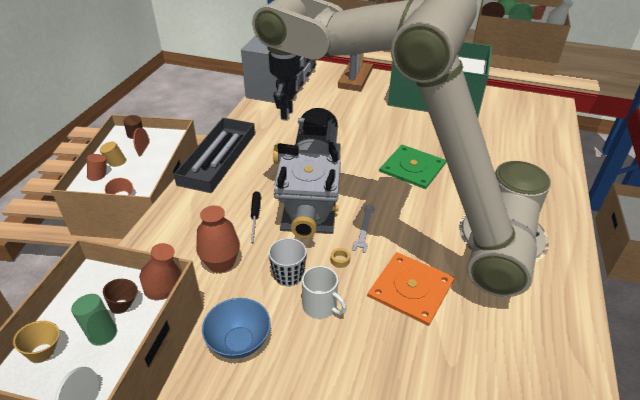

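I tightened the nuts crosswise (A, C, D, then B, with B re-gripped partway) and handed the job in at about 47.7 s. A, C and D then got a small second nip of 2–3°.

| Nut | Turned before second nip (°) | Last torque reading at rest (N m) |
|---|---|---|
| A | 131 | 0.34 |
| B | 170 | 0.17 |
| C | 153 | 0.18 |
| D | 154 | 0.28 |

- **Torque readings:** all four nuts are well above the 0.06 N m that means loose. A and D read above the 0.12–0.2 N m guide for firm. A already showed 0.30 as the jaws re-gripped it, so part of its reading is probably grip twist, but it could be tighter than intended. The readings also carried about ±0.05 to 0.1 N m of grip bias.
- **Not measured:** I inferred clamping force from torque only. The cover's height and level I judged only by eye; it looked seated and flat in the final pictures.
- **Bystanders and arm:** none of the bystanders has visibly moved. The gripper ended about 100 mm above the nuts, touching nothing.

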